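# Punch-mark the bracket blank through the drill jig

### The job

Take the spring-loaded centre punch out of the wooden tool block, put its point down through the narrow collared guide hole of the drill jig and, keeping the punch upright, press it straight down on the steel blank until its hidden spring snaps. Stop pressing as soon as it has snapped, without leaning hard on it, and stand the punch back, fully home, in the hole of the block it came from. Leave everything else where it is.

Things in the scene. Friction and masses are not known exactly. Their poses are not given: they have to be found in the camera images.
- punch_grip (a point): Spring-loaded centre punch: round steel tool, 146 mm, about 0.2 kg, standing point down in the tool block. Point on its axis in mid-stem, where to grip; z runs up the tool. Stem 16 mm thick, 52 long (26 above and below here), over it a 19 mm cap (top 34 above here), under it a 22 mm sleeve 28 long, a 12 mm nose 18 long and the 8 mm sliding rod. In the block the sleeve rests on the top face.
- punch_tip (a point): Conical point of the rod, 112 mm below punch_grip, 40 below the nose. Pressed, the rod slides up into the nose against a spring: it starts to move at about 9 N, peaks at about 13 N at 5 to 6 mm, then giving way with a snap to about 3 N at 9.5 mm, a hard stop where force climbs at once. Snapped = over 8.2 mm in. It comes out again when lifted. More than 22 N is leaning too hard.
- stand_hole (a point): Centre of the mouth, on the top face, of the 14.5 mm through hole of the tool block in which the centre punch starts. The block is plywood, fixed, 50 x 120 x 62 mm high, its long side along this frame's y; the hole is 30 mm from its middle towards +y. 66 mm away towards -y a thinner, plain nail punch stands in a second hole.
- guide_hole (a point): Centre of the mouth (50 mm above the table) of the drill jig's narrow guide hole: 10 mm bore in a round steel collar 20 mm across, 4 mm proud of the 6 mm thick guide plate. A rigid steel blank lies level under the plate, its upper face between 10 and 28 mm below this mouth: the depth differs each time and must be felt.
- jig: Drill jig, fixed: aluminium base 90 x 120 mm, two end walls and a 70 x 120 mm guide plate, top face 46 mm above the table; origin under its middle, y along its 120 mm side. The collared guide hole is 22 mm from the middle towards +y; a wider plain 19 mm hole, not to be used, is 22 mm towards -y.
- nail_centre (a point): Middle of the nail punch (plain 12 mm steel pin, 90 mm long) standing in the second hole of the tool block, its top 90 mm above the table. To be left alone.
- ratchet: Ratchet handle lying along its x axis, 215 mm long, up to 36 mm wide and high; origin under its middle. To be left alone.
- pry_bar: Stainless pry bar lying along its y axis, 300 mm long, 30 mm wide, up to 32 mm high; origin under its middle. To be left alone.
- tape: Tape measure, 70 x 40 x 66 mm high; origin under its middle. To be left alone.
- cup: White cup, 72 mm across, 85 mm high; origin under its middle. To be left alone.
- block: Wooden packing block, 60 x 110 x 35 mm high; origin under its middle. To be left alone.
Things that resemble listed ones, but are neither listed nor needed, are in the scene too. What is shaped like the part that bears stand_hole but blue is not meant.

How it is judged:
By the outcome, as a careful person would: the job done as asked, in the order asked, and still so for the second after the job is handed in, with the robot touching nothing.
It also fails if it takes over 64 s, if anything falls off the work surface, if the arm or the gripper's body presses on something with over 40 N, if the wrist force passes 120 N, or if a joint passes its speed limit or range.

### The arm

A 7-joint arm with a two-finger parallel gripper is mounted at the origin on the work surface. World frame = base frame: x ahead of the robot, y to its left, z up, the work surface at z = 0. Lengths are in m, angles in rad, forces in N, time in s.
With the tool pointing down it reaches from about 0.425 to 0.825 m from the base axis. Payload 3.6 kg.
Tool frame: the origin (TCP) lies on the centre line of the jaws, within the pads' length; the fingertips stand 25 mm ahead of it and the grasp point (between the pads) lies 6 mm ahead of it (robot.nose_length is the distance from the TCP to the fingertips, in m); z points along the fingers, y is the direction in which the jaws open and shut (so a half turn about z gives the same grasp; the last joint's range is limited). The gripper opens to 85 mm and grips with 20 to 120 N. Pads are 22 mm wide; open, the fingers measure 114 mm over their backs; the gripper's body (76 mm by 85 mm) begins 54 mm behind the grasp point. The pads swing forward as they close: fully open they stand 13 mm farther back than shut.
Start: joints at [1.165, 0.615, -0.013, 1.423, 0.008, 1.103, -0.04], TCP at [0.241, -0.604, 0.256] pointing down, gripper open.
Joint ranges: [-3.12, 3.12], [-0.3, 2.06], [-1.34, 1.32], [0.26, 2.42], [-1.36, 4.5], [0.01, 1.98], [-2.84, 2.84]. Speed limits (rad/s): [2.79, 2.79, 3.14, 3.14, 3.14, 3.14, 3.14].

### API

Orientations are given as a rotation vector (axis times angle).
In Python, from plant import robot gives the robot as it stands.
- The arm moves only by the tool apply_moves, never from a script. Its argument "series" is a list of rows, each a list of 5 numbers: the shift along the tool's x, y, z in mm, then the turn about the tool's z in degrees, then the opening in per cent of the stroke, from 0 (shut) to 100 (fully open). A call has 1 to 12 rows; each row is the pose to reach, as a shift and turn from the pose commanded when the call began, along the tool's axes at that moment; what a row does not reach only later rows make up. A row lasts 1/12 s, in which the tool goes at most 41.7 mm and 7.16 degrees, less where a joint would pass 70% of its speed; a pose out of reach is approached as far as the arm can. A call with a gripper value outside its range is refused whole. The fingers move at their own pace and stop on an object; "squeeze" is the grip in N (left out, the last holds). Time passes only in rows, so rows that repeat a pose let the fingers close. It gives the time, the measured TCP pose, the force and the opening at its end, in the units of the state.
- robot.get_state(): the state, without advancing time (a new reading comes with each control period).
- robot.snapshot(name): name is "side" or "top" or "wrist"; returns the picture (384x512x3 uint8, red, green, blue); there is no depth.
- robot.get_calibration(name): a dict with "K" (3x3 intrinsics, pixels), "R" (3x3) and "t" (3): a world point X has camera coordinates R X + t; the wrist camera has in their place "hand_eye" (4x4, takes a point from camera to tool coordinates, whose origin is the TCP and whose axes are the flange's). Camera axes: x right, y down, z forward; pixel columns grow to the right and rows downward; lengths in m; the calibration is good to about 2 mm. A picture is of the moment at which its call begins: read the wrist's pose just before it. get_calibration takes no time and is no camera call.
- robot.finish_job(): hands the job in, once; it reports no verdict.
The state is a dict: "t": time; "qpos": joint angles; "dq": joint speeds; "effort": joint torques, N m; "tcp_pos": TCP position; "eef_rot": TCP orientation; "ft_force": force on the tool from outside, world axes, zero at the start; "wrist_torque": the same for the moment, N m; "width": finger opening in m.
Only numpy, scipy, OpenCV 4.12 (cv2) and the standard library are available. Lean on these libraries where they do the work, as an engineer would, in place of code of your own. Each camera call takes 0.05 s, during which the arm holds its last target.

## Working session

There is one attempt and no reset: what is moved stays moved. The work goes in short steps, Python scripts to look and compute and a tool call to move; the robot and the scene stay as the last step left them, time stands still between calls to the robot, and variables do not carry over. Pictures are saved under pics/ and viewed, and the job is handed in when it is done.

Besides the shell and the picture viewer there is one more tool, called after "Emit:" in YAML: its name, and indented under it one key for each argument. apply_moves: Moves the arm, as the interface text tells. Its arguments: {"type":"object","properties":{"series":{"type":"array"},"squeeze":{"type":"number"}},"required":["series"]}

```bash
ls; mkdir -p pics
python3 - <<'E'
from plant import robot
import cv2,numpy as np
np.set_printoptions(precision=4,suppress=True)
s=robot.get_state();print(s['t'],s['tcp_pos'],s['eef_rot'],s['ft_force'],s['width'])
for n in ['side','top','wrist']:
    im=robot.snapshot(n);cv2.imwrite(f'pics/{n}0.png',im[:,:,::-1])
    c=robot.get_calibration(n);print(n,c)
print(robot.nose_length)
E
```

```text
pics
0.0 [ 0.2407 -0.603   0.2551] [-3.0826 -0.5926  0.0008] [ 1.0285 -0.364  -0.3214] 0.08552893729104173
side {'K': array([[415.8267,   0.    , 253.496 ],
       [  0.    , 415.8267, 190.8703],
       [  0.    ,   0.    ,   1.    ]]), 'R': array([[-0.8069, -0.5906, -0.01  ],
       [-0.3247,  0.4576, -0.8277],
       [ 0.4934, -0.6647, -0.5611]]), 't': array([0.4293, 0.2536, 0.9478])}
top {'K': array([[475.7887,   0.    , 253.5862],
       [  0.    , 475.7887, 196.8334],
       [  0.    ,   0.    ,   1.    ]]), 'R': array([[ 0.011 , -0.9998, -0.0189],
       [-0.9816, -0.0072, -0.1908],
       [ 0.1906,  0.0207, -0.9814]]), 't': array([0.015 , 0.549 , 1.3401])}
wrist {'K': array([[345.8705,   0.    , 253.6952],
       [  0.    , 345.8705, 191.1941],
       [  0.    ,   0.    ,   1.    ]]), 'hand_eye': array([[-0.0004, -0.9609, -0.277 ,  0.0709],
       [ 1.    , -0.0002, -0.0011, -0.0006],
       [ 0.001 , -0.277 ,  0.9609, -0.1172],
       [ 0.    ,  0.    ,  0.    ,  1.    ]])}
0.025
```

View pics/side0.png

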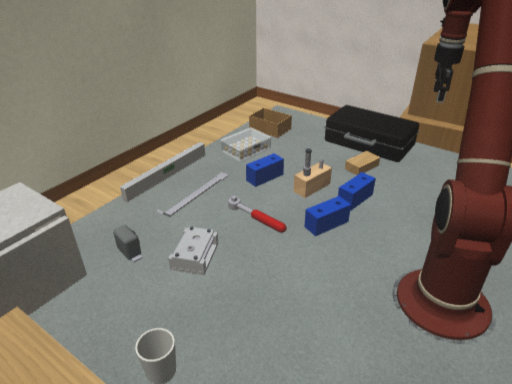

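View pics/top0.png

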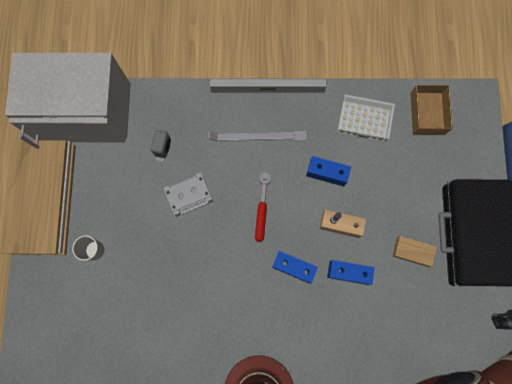

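View pics/wrist0.png

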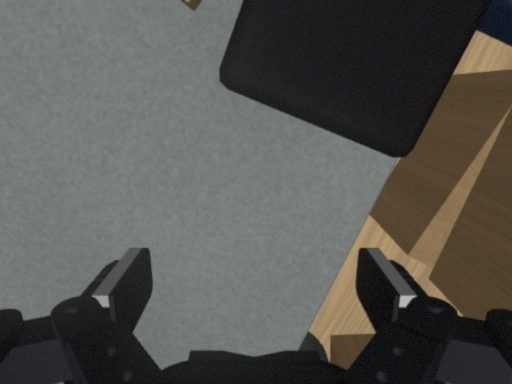

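The side view shows the wooden tool block at (313,180), with the punch at (308,162) and the nail punch at (321,166). The drill jig is at (194,250). Blue look-alike blocks are at (265,170), (357,190) and (328,215), and a plain packing block is at (362,162). In the top view the tool block is at (343,223) and the jig at (188,194). Next I'll zoom in on both.

Run:
```python
import cv2,numpy as np
a=cv2.imread('pics/top0.png');b=cv2.imread('pics/side0.png')
r=lambda im,x,y,w,h:cv2.resize(im[y:y+h,x:x+w],(400,300),interpolation=cv2.INTER_CUBIC)
o=np.vstack([np.hstack([r(a,310,197,64,48),r(a,156,168,64,48)]),np.hstack([r(b,276,145,72,54),r(b,160,222,72,54)])])
cv2.imwrite('pics/zoom0.png',o)
```

```text
(no output)
```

View pics/zoom0.png

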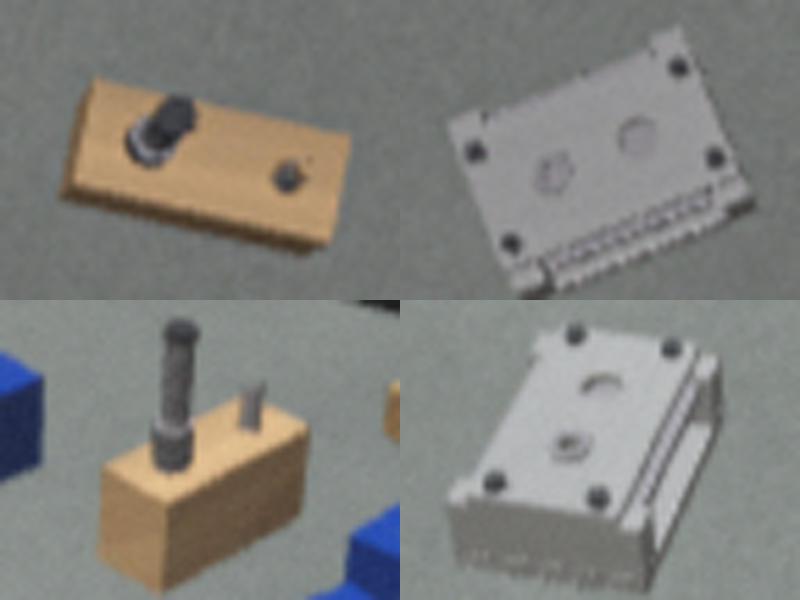

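The zoom confirms the choice. The punch with cap and sleeve stands in the wooden block at top-view (335,219), and the thin nail punch is at (356,225). The collared narrow hole is at top (180.3,195.5) and side (190.6,247.9). The wide plain hole is at top (194,190). I'll work out positions from these.

```bash
cat > h.py <<'E'
from plant import robot
import cv2,numpy as np
from scipy.spatial.transform import Rotation as Ro
np.set_printoptions(precision=4,suppress=True)
def cam(n,st=None):
    c=robot.get_calibration(n);K=c['K']
    if n=='wrist':
        T=np.array(c['hand_eye']);Rt=Ro.from_rotvec(st['eef_rot']).as_matrix();p=np.array(st['tcp_pos'])
        Rcw=Rt@T[:3,:3];o=Rt@T[:3,3]+p
        return K,Rcw.T,-Rcw.T@o
    return K,c['R'],c['t']
def ray(C,u,v):
    K,R,t=C;d=R.T@np.linalg.inv(K)@[u,v,1];return -R.T@t,d/np.linalg.norm(d)
def onz(C,u,v,z):
    o,d=ray(C,u,v);return o+d*(z-o[2])/d[2]
def tri(*rs):
    A=0;b=0
    for o,d in rs:
        P=np.eye(3)-np.outer(d,d);A=A+P;b=b+P@o
    return np.linalg.solve(A,b)
def proj(C,X):
    K,R,t=C;p=K@(R@np.asarray(X)+t);return p[:2]/p[2]
def look(name):
    s=robot.get_state();im=robot.snapshot('wrist');cv2.imwrite(f'pics/{name}.png',im[:,:,::-1])
    import json;json.dump({k:np.array(s[k]).tolist() for k in('t','tcp_pos','eef_rot')},open(f'pics/{name}.json','w'));return s,im
E
python3 - <<'E'
from h import *
T=cam('top');S=cam('side')
zt=lambda x,y:(310+x*.16,197+y*.16)
print('cap',onz(T,*zt(180,108),.15),onz(S,308.6,150,.15))
print('sleeve base',onz(T,*zt(148,152),.062))
print('nail top',onz(T,*zt(288,176),.09))
print('block corners',[onz(T,*zt(*p),.062) for p in((95,78),(352,133),(330,243),(65,193))])
print('guide',onz(T,180.3,195.5,.05),onz(S,190.6,247.9,.05)); print('wide',onz(T,193.9,189.9,.046))
E
```

```text
cap [ 0.4838 -0.212   0.15  ] [ 0.4795 -0.2087  0.15  ]
sleeve base [ 0.4772 -0.2109  0.062 ]
nail top [ 0.4628 -0.2692  0.09  ]
block corners [array([ 0.5114, -0.1872,  0.062 ]), array([ 0.4867, -0.3045,  0.062 ]), array([ 0.436 , -0.2928,  0.062 ]), array([ 0.4579, -0.1726,  0.062 ])]
guide [0.5518 0.236  0.05  ] [0.5514 0.2375 0.05  ]
wide [0.5698 0.197  0.046 ]
```

Emit:
apply_moves:
  series:
    - [40,-30,0,-7,100]
    - [80,-60,0,-14,100]
    - [120,-90,0,-21,100]
    - [160,-120,0,-28,100]
    - [200,-150,0,-35,100]
    - [240,-180,0,-42,100]
    - [280,-210,0,-49,100]
    - [310,-235,0,-56,100]
    - [340,-258,0,-57,100]
    - [360,-272,0,-57,100]
    - [369,-277,0,-57,100]
    - [369,-277,0,-57,100]

```text
t: 1.15
tcp_pos: [0.4858, -0.1994, 0.2569]
eef_rot: [-2.412, -2.01, -0.012]
ft_force: [0.5, 1.1, 0.7]
width: 0.0853
```

Run:
```python
from h import *
s,im=look('w1');print(s['t'],s['tcp_pos'],s['eef_rot'],s['qpos'],s['ft_force'])
```

```text
1.15 [ 0.4858 -0.1994  0.2569] [-2.4116 -2.0103 -0.0124] [ 0.5888  0.4384 -0.3444  1.7772  0.1674  0.9526 -0.0035] [0.5326 1.0633 0.6776]
```

View pics/w1.png

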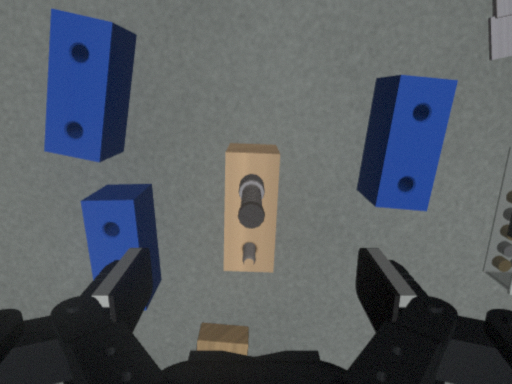

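The wrist view shows the wooden block centred near (251,210), the punch cap at (251,215) and the nail punch at (249,255). All the blue blocks are empty. Now to measure it.

Run:
```python
from h import *
import json
s=json.load(open('pics/w1.json'));im=cv2.imread('pics/w1.png');C=cam('wrist',s)
c=cv2.resize(im[130:290,190:310],(600,800)[:2] if 0 else (450,600),interpolation=cv2.INTER_CUBIC)
# right: enlarge of cap/sleeve
d=cv2.resize(im[170:270,225:280],(330,600),interpolation=cv2.INTER_CUBIC)
cv2.imwrite('pics/z1.png',np.hstack([c,d]))
hsv=cv2.cvtColor(im,cv2.COLOR_BGR2HSV)
m=cv2.inRange(hsv,(8,70,120),(25,255,255));m[:130]=0;m[280:]=0
cs,_=cv2.findContours(m,0,2);k=max(cs,key=cv2.contourArea);r=cv2.minAreaRect(k);b=cv2.boxPoints(r);print(b)
for p in b: print(onz(C,*p,.062))
Rm=Ro.from_rotvec(s['eef_rot']).as_matrix();print(Rm)
```

```text
[[219.5171 269.4333]
 [226.091  147.8157]
 [279.4486 150.6999]
 [272.8747 272.3175]]
[ 0.4351 -0.2901  0.062 ]
[ 0.4662 -0.1716  0.062 ]
[ 0.5133 -0.1829  0.062 ]
[ 0.4871 -0.303   0.062 ]
[[ 0.18    0.9836  0.0048]
 [ 0.9836 -0.1801  0.0065]
 [ 0.0073  0.0035 -1.    ]]
```

View pics/z1.png

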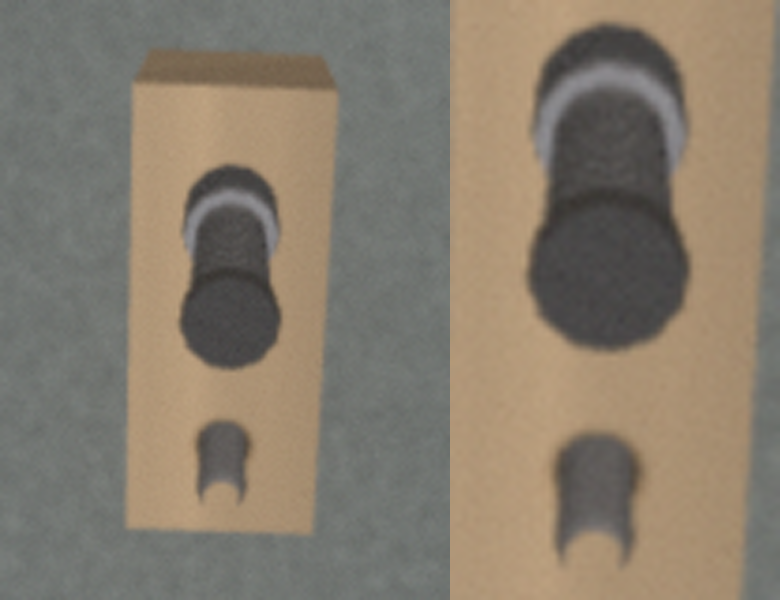

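Run:
```python
from h import *
import json
s=json.load(open('pics/w1.json'));C=cam('wrist',s)
P=lambda x,y:(190+x/3.75,130+y/3.75)
cap=onz(C,251.3,215.3,.150);print('cap',cap)
B=[onz(C,*P(*p),.062) for p in((135,83),(338,93),(313,534),(127,527))];print(np.array(B))
c=np.mean(B,0);yd=(B[0]+B[1]-B[2]-B[3])[:2];yd/=np.linalg.norm(yd);print('yd',yd,'ctr',c,'hole',c[:2]+.03*yd, np.linalg.norm(B[0]-B[3]),np.linalg.norm(B[0]-B[1]))
print('nail',onz(C,*P(222,490),.09), 'pred', c[:2]-.036*yd)
s=robot.get_state();print(s['t'],s['tcp_pos'],s['eef_rot'],Ro.from_rotvec(s['eef_rot']).as_matrix()[:,2],s['dq'])
```

```text
cap [ 0.4829 -0.2087  0.15  ]
[[ 0.4653 -0.1754  0.062 ]
 [ 0.5134 -0.1868  0.062 ]
 [ 0.4877 -0.3032  0.062 ]
 [ 0.4391 -0.2921  0.062 ]]
yd [0.2173 0.9761] ctr [ 0.4764 -0.2394  0.062 ] hole [ 0.4829 -0.2101] 0.11955429596707731 0.04936001924905181
nail [ 0.469 -0.272  0.09 ] pred [ 0.4685 -0.2745]
1.2 [ 0.484  -0.2031  0.2566] [-2.4157 -2.0066 -0.0064] [ 0.0024  0.0036 -1.    ] [ 0.0734 -0.0025  0.0944  0.0121  0.0379  0.0145  0.0345]
```

Emit:
apply_moves:
  series:
    - [0,0,20,0,100]
    - [0,0,40,0,100]
    - [0,0,40,0,100]
    - [0,0,40,0,100]
    - [0,0,40,0,100]
    - [0,0,40,0,100]

```text
t: 1.7
tcp_pos: [0.4815, -0.2104, 0.2175]
eef_rot: [2.428, 1.991, 0.002]
ft_force: [-1.1, 0.2, 0.3]
width: 0.0854
```

Run:
```python
from h import *
s,im=look('w2');print(s['t'],s['tcp_pos'],s['eef_rot'],s['dq'],s['ft_force']);print(Ro.from_rotvec(s['eef_rot']).as_matrix())
im=im[:,:,::-1]
cv2.imwrite('pics/z2.png',cv2.resize(im[130:290,150:350],(750,600),interpolation=cv2.INTER_CUBIC))
```

```text
1.7 [ 0.4815 -0.2104  0.2175] [2.4278 1.9906 0.0016] [-0.0023 -0.0041 -0.0039  0.0002  0.0022 -0.0015 -0.0011] [-1.0809  0.2267  0.3403]
[[ 0.1959  0.9806  0.0021]
 [ 0.9806 -0.1959 -0.001 ]
 [-0.0005  0.0022 -1.    ]]
```

View pics/z2.png

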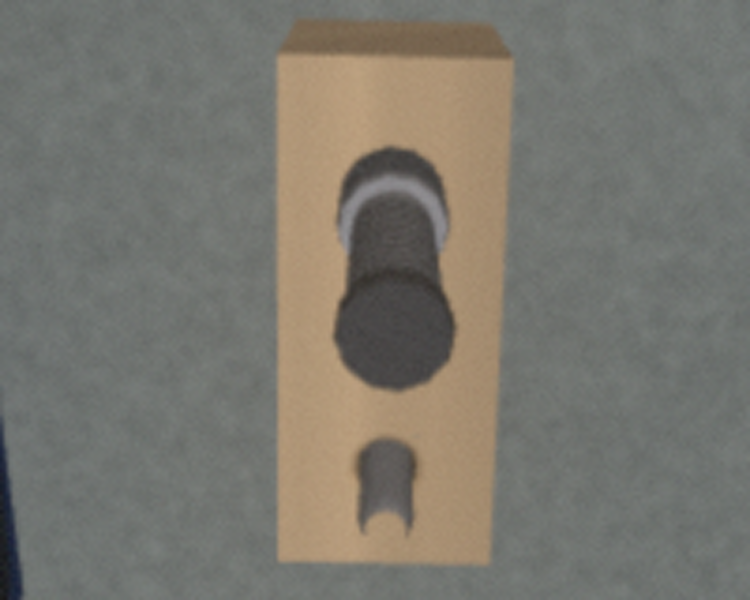

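The cap centre is at image (255.1,218.0), and the block corners are clear.

Run:
```python
from h import *
import json
s=json.load(open('pics/w2.json'));C=cam('wrist',s)
P=lambda x,y:(150+x/3.75,130+y/3.75)
cap=onz(C,*P(394,330),.150);print('cap',cap)
B=[onz(C,*P(*p),.062) for p in((278,55),(513,58),(490,563),(279,561))]
c=np.mean(B,0);yd=(B[0]+B[1]-B[2]-B[3])[:2];yd/=np.linalg.norm(yd);print('yd',yd,'hole',c[:2]+.03*yd, np.linalg.norm(B[0]-B[3]),np.linalg.norm(B[0]-B[1]))
sl=onz(C,*P(392,240),.09);print('sleeve-ish',sl)
R=Ro.from_rotvec(s['eef_rot']).as_matrix()
for q in(cap,np.r_[c[:2]+.03*yd,.15]): print('tool shift mm',R.T@(q-np.array(s['tcp_pos']))*1000)
```

```text
cap [ 0.4829 -0.2085  0.15  ]
yd [0.2163 0.9763] hole [ 0.4828 -0.2098] 0.11970834834217783 0.049513959385439524
sleeve-ish [ 0.4821 -0.2119  0.09  ]
tool shift mm [ 2.2213  0.8694 67.4623]
tool shift mm [ 0.8407  1.0098 67.4634]
```

Emit:
apply_moves:
  series:
    - [1.5,1,25,0,100]
    - [1.5,1,50,0,100]
    - [1.5,1,70,0,100]
    - [1.5,1,85,0,100]
    - [1.5,1,93,0,100]
    - [1.5,1,93,0,100]
    - [1.5,1,93,0,100]
    - [1.5,1,93,0,100]

```text
t: 2.42
tcp_pos: [0.4832, -0.2086, 0.1246]
eef_rot: [2.427, 1.992, 0.002]
ft_force: [0.9, -0.8, -0.3]
width: 0.0854
```

Emit:
apply_moves:
  series:
    - [0,0,0,0,50]
    - [0,0,0,0,35]
    - [0,0,0,0,25]
    - [0,0,0,0,15]
    - [0,0,0,0,8]
    - [0,0,0,0,3]
    - [0,0,0,0,3]
    - [0,0,0,0,3]
    - [0,0,0,0,3]
    - [0,0,0,0,3]
  squeeze: 80

```text
t: 3.25
tcp_pos: [0.4827, -0.2084, 0.1236]
eef_rot: [2.428, 1.993, 0.001]
ft_force: [0.2, 0.0, 2.0]
width: 0.014
```

Run:
```python
from h import *
s,im=look('w3');print(s['t'],s['tcp_pos'],s['eef_rot'],s['width'],s['ft_force'],s['wrist_torque']);print(Ro.from_rotvec(s['eef_rot']).as_matrix())
```

```text
3.25 [ 0.4827 -0.2084  0.1236] [2.4276 1.9928 0.001 ] 0.014015643515720511 [0.2155 0.0068 1.9671] [-0.0324 -0.063   0.0106]
[[ 0.1948  0.9808  0.001 ]
 [ 0.9808 -0.1948 -0.0002]
 [-0.      0.001  -1.    ]]
```

View pics/w3.png

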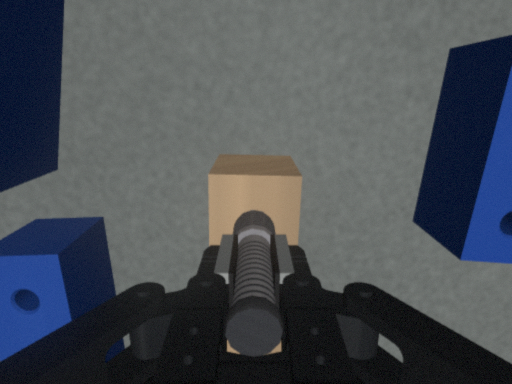

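Gripped (14 mm opening at the stem). The home TCP is (0.4827, -0.2084, 0.1236). Lifting straight up now.

Emit:
apply_moves:
  series:
    - [0,0,-10,0,3]
    - [0,0,-25,0,3]
    - [0,0,-45,0,3]
    - [0,0,-70,0,3]
    - [0,0,-95,0,3]
    - [0,0,-110,0,3]
    - [0,0,-110,0,3]
    - [0,0,-110,0,3]
    - [0,0,-110,0,3]
    - [0,0,-110,0,3]

```text
t: 4.13
tcp_pos: [0.4809, -0.208, 0.2316]
eef_rot: [-2.425, -1.991, 0.003]
ft_force: [0.5, -0.1, -2.0]
width: 0.0143
```

Run:
```python
from h import *
s,im=look('w4');print(s['t'],s['tcp_pos'],s['eef_rot'],s['width'],s['ft_force'],s['wrist_torque']);print(Ro.from_rotvec(s['eef_rot']).as_matrix())
im2=robot.snapshot('side')[:,:,::-1]
cv2.imwrite('pics/z4.png',np.hstack([cv2.resize(im[130:330,180:330,::-1],(400,533)),cv2.resize(im2[90:210,250:340],(400,533))]))
```

```text
4.1333 [ 0.4809 -0.208   0.2316] [-2.4254 -1.9908  0.0033] 0.014293141685615855 [ 0.499  -0.076  -2.0359] [ 0.015  -0.0069 -0.0077]
[[ 0.1949  0.9808 -0.004 ]
 [ 0.9808 -0.1949  0.0016]
 [ 0.0008 -0.0043 -1.    ]]
```

View pics/z4.png

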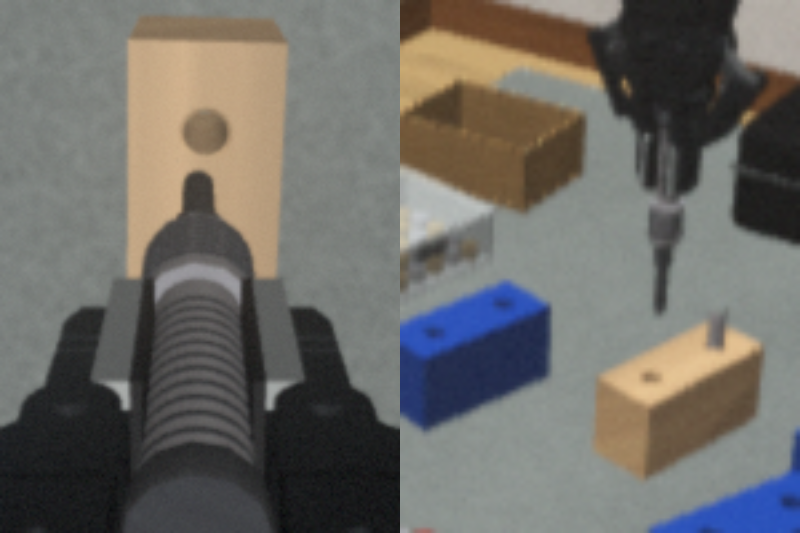

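The punch is held upright. Its tip is at about wrist (254.5,195) and the now empty stand hole at (257,179). I'll measure both.

```bash
cat >> h.py <<'E'
import json
def ld(n): return cam('wrist',json.load(open(f'pics/{n}.json'))),json.load(open(f'pics/{n}.json')),cv2.imread(f'pics/{n}.png')
E
python3 - <<'E'
from h import *
C,s,im=ld('w4');R=Ro.from_rotvec(s['eef_rot']).as_matrix();p=np.array(s['tcp_pos'])
h=onz(C,180+205/2.667,130+131/2.667,.062);print('hole',h)
for v in(172,176,180):
    t=onz(C,180+198.5/2.667,130+v/2.667,p[2]-.1196);print('tip',t,R.T@(t-p)*1000)
e=p+R@[0,0,.1196];print('expected tip',e,proj(C,e))
cv2.imwrite('pics/z4b.png',cv2.resize(im[165:225,225:285],(600,600),interpolation=cv2.INTER_CUBIC))
E
```

```text
hole [ 0.4828 -0.2088  0.062 ]
tip [ 0.4811 -0.2073  0.112 ] [  0.6453   0.5686 119.5992]
tip [ 0.4809 -0.2084  0.112 ] [ -0.4737   0.5687 119.5983]
tip [ 0.4807 -0.2095  0.112 ] [ -1.5955   0.5689 119.5974]
expected tip [ 0.4804 -0.2078  0.112 ] [253.6328 195.3569]
```

View pics/z4b.png

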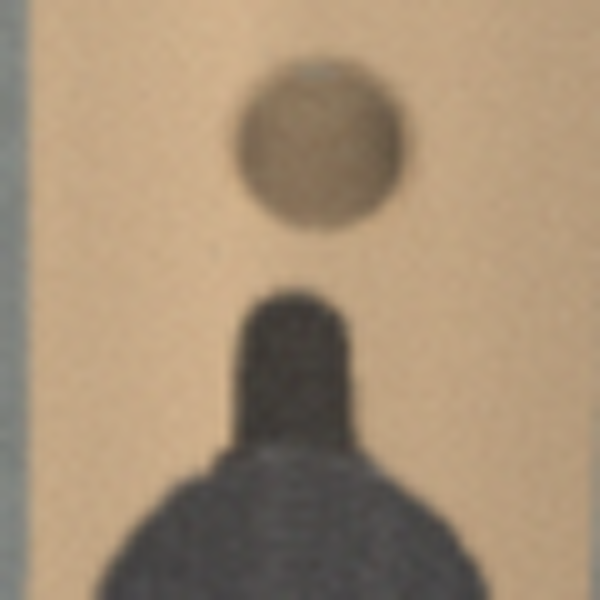

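Emit:
apply_moves:
  series:
    - [15,0,0,0,3]
    - [45,-2,0,0,3]
    - [85,-4,0,0,3]
    - [125,-5,0,0,3]
    - [165,-7,0,0,3]
    - [205,-8,0,0,3]
    - [245,-10,0,0,3]
    - [285,-12,0,0,3]
    - [325,-13,0,0,3]
    - [365,-15,0,0,3]
    - [400,-16,0,0,3]
    - [425,-17,0,0,3]

```text
t: 5.23
tcp_pos: [0.5476, 0.2167, 0.2325]
eef_rot: [-2.421, -1.997, -0.001]
ft_force: [0.8, 0.4, -2.7]
width: 0.0144
```

Emit:
apply_moves:
  series:
    - [15,-1,0,0,3]
    - [23,-1,10,0,3]
    - [24,-1,15,0,3]
    - [24,-1,15,0,3]
    - [24,-1,15,0,3]
    - [24,-1,15,0,3]
    - [24,-1,15,0,3]
    - [24,-1,15,0,3]

```text
t: 5.9
tcp_pos: [0.5525, 0.2345, 0.2188]
eef_rot: [2.43, 1.991, 0.001]
ft_force: [0.4, -1.0, -3.3]
width: 0.0141
```

Run:
```python
from h import *
s,im=look('w5');print(s['t'],s['tcp_pos'],s['eef_rot'],s['qpos'],s['width'],s['ft_force'],s['dq']);print(Ro.from_rotvec(s['eef_rot']).as_matrix())
S=robot.snapshot('side')[:,:,::-1];cv2.imwrite('pics/s5.png',S)
cv2.imwrite('pics/z5.png',np.hstack([cv2.resize(im[120:240,200:320,::-1],(400,400),interpolation=cv2.INTER_CUBIC),cv2.resize(S[180:280,145:245],(400,400),interpolation=cv2.INTER_CUBIC)]))
```

```text
5.9 [0.5525 0.2345 0.2188] [2.4295 1.9907 0.0008] [-0.2283  0.5933 -0.342   1.6176  0.23    0.9699 -0.8447] 0.01414542535834351 [ 0.4274 -0.9699 -3.2781] [-0.0051  0.0014 -0.0057 -0.0025 -0.0005 -0.0003 -0.0001]
[[ 0.1966  0.9805  0.0008]
 [ 0.9805 -0.1966 -0.0002]
 [-0.      0.0008 -1.    ]]
```

View pics/z5.png

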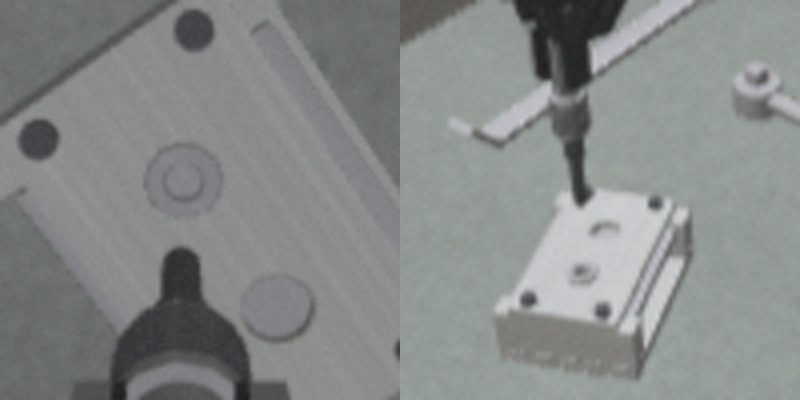

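Wrist crop: collar and bore centred at (255,174), rod end at (254.3,193.8). The wide hole at (283,212) is clearly a different one. In the side view the rod tip is at (190.6,231) and the collar at (190.6,248).

Run:
```python
from h import *
C,s,im=ld('w5');R=Ro.from_rotvec(s['eef_rot']).as_matrix();p=np.array(s['tcp_pos']);S=cam('side')
g=onz(C,200+183/3.333,120+181/3.333,.05);print('guide wrist',g)
im2=cv2.imread('pics/s5.png')
e=p+R@[0,0,.1196];print('exp tip',e,'wrist',proj(C,e),'side',proj(S,e),'guide side',proj(S,g))
for L in(2,3,4,5,6,8): print(L,proj(C,p+R@[.004,0,.1196-L/1000]))
print('obs rod end',200+181/3.333,120+246/3.333)
print('tool shift guide-tcp',R.T@(g-p)*1000)
cv2.imwrite('pics/z5b.png',np.hstack([cv2.resize(im[155:215,225:285],(400,400),interpolation=cv2.INTER_CUBIC),cv2.resize(im2[210:260,165:215],(400,400),interpolation=cv2.INTER_CUBIC)]))
```

```text
guide wrist [0.5544 0.238  0.05  ]
exp tip [0.5526 0.2345 0.0992] wrist [253.6365 195.3578] side [189.1941 231.7915] guide side [189.5766 247.5477]
2 [253.6307 190.747 ]
3 [253.6291 191.1376]
4 [253.6276 191.5314]
5 [253.626  191.9283]
6 [253.6244 192.3284]
8 [253.6212 193.1382]
obs rod end 254.30543054305429 193.8073807380738
tool shift guide-tcp [  3.873    1.0258 168.8176]
```

View pics/z5b.png

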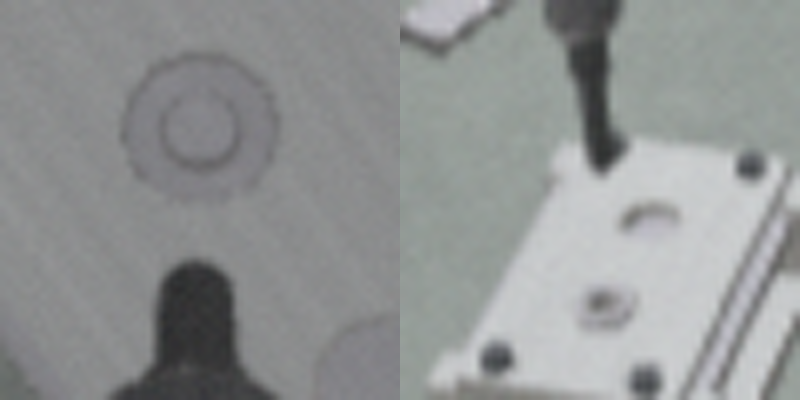

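Emit:
apply_moves:
  series:
    - [2,0.4,10,0,3]
    - [4,0.4,20,0,3]
    - [5,0.4,30,0,3]
    - [5,0.4,38,0,3]
    - [5,0.4,43,0,3]
    - [5,0.4,43,0,3]
    - [5,0.4,43,0,3]
    - [5,0.4,43,0,3]
    - [5,0.4,43,0,3]

```text
t: 6.75
tcp_pos: [0.5538, 0.2406, 0.1759]
eef_rot: [2.428, 1.993, 0.002]
ft_force: [-0.2, -0.3, -1.6]
width: 0.0145
```

Run:
```python
from h import *
s,im=look('w6');print(s['t'],s['tcp_pos'],s['eef_rot'],s['width'],s['ft_force'],s['wrist_torque']);print(Ro.from_rotvec(s['eef_rot']).as_matrix())
im2=robot.snapshot('side')[:,:,::-1];cv2.imwrite('pics/s6.png',im2)
cv2.imwrite('pics/z6.png',np.hstack([cv2.resize(im[165:225,225:285,::-1],(400,400),interpolation=cv2.INTER_CUBIC),cv2.resize(im2[210:270,165:225],(400,400),interpolation=cv2.INTER_CUBIC)]))
```

```text
6.75 [0.5538 0.2406 0.1759] [2.4281 1.9931 0.0021] 0.014533008565518627 [-0.2387 -0.2913 -1.5646] [ 0.04    0.053  -0.0145]
[[ 0.1949  0.9808  0.0012]
 [ 0.9808 -0.1949  0.0006]
 [ 0.0009  0.001  -1.    ]]
```

View pics/z6.png

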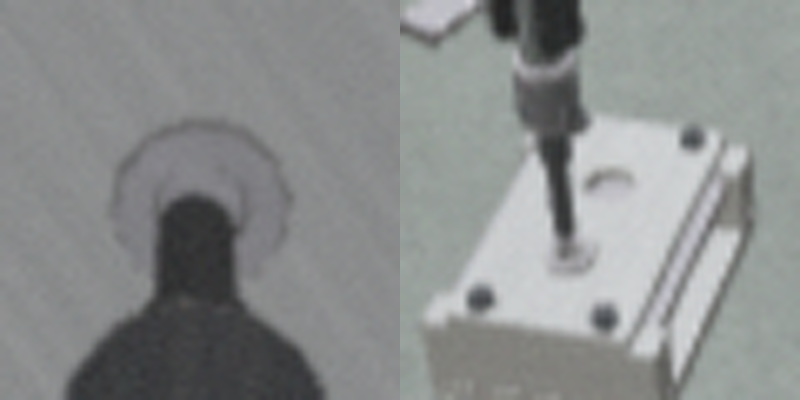

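The rod end is just over the collar, slightly off it: rod centre at crop u≈197, collar centre ≈201–203. I'll compute the residual.

Run:
```python
from h import *
C,s,im=ld('w6');R=Ro.from_rotvec(s['eef_rot']).as_matrix();p=np.array(s['tcp_pos'])
big=cv2.resize(im[175:220,230:280],(800,720),interpolation=cv2.INTER_CUBIC)
big=cv2.createCLAHE(3,(4,4)).apply(cv2.cvtColor(big,cv2.COLOR_BGR2GRAY));cv2.imwrite('pics/z6b.png',cv2.resize(big,(660,594)))
g=onz(C,225+201/6.667,165+208/6.667,.05);print('guide',g)
for z in(.05,.0563,.058,.060,.062): print(z,(proj(C,[g[0],g[1],z])-[225,165])*6.667)
for L in(2,4,6): 
  print(L,[(proj(C,p+R@[x,0,.1196-L/1000])-[225,165])*6.667 for x in(0,.004)])
```

```text
guide [0.5546 0.238  0.05  ]
0.05 [201. 208.]
0.0563 [201.2435 224.9355]
0.058 [201.3112 229.6481]
0.06 [201.3921 235.273 ]
0.062 [201.4743 240.987 ]
2 [array([190.8931, 207.8011]), array([190.8743, 171.6543])]
4 [array([190.8725, 213.2926]), array([190.8535, 176.8841])]
6 [array([190.8516, 218.8716]), array([190.8323, 182.1975])]
```

View pics/z6b.png

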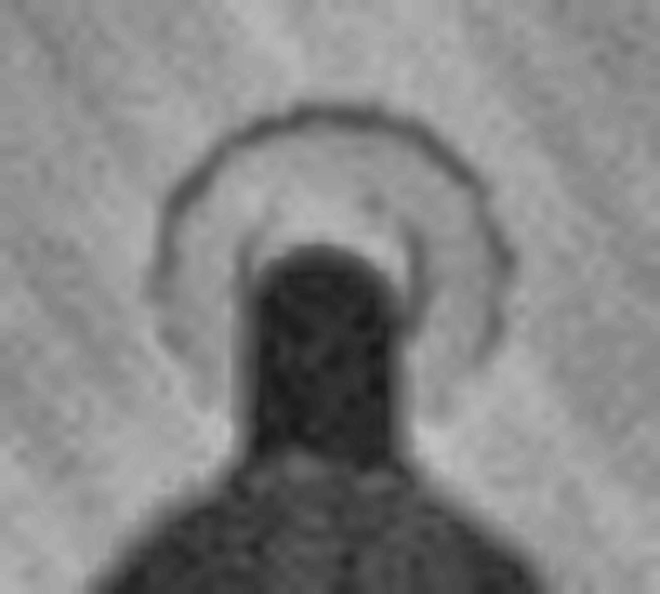

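Run:
```python
from h import *
C,s,im=ld('w6');R=Ro.from_rotvec(s['eef_rot']).as_matrix();p=np.array(s['tcp_pos'])
x=R[:,0]
q=onz(C,230+332/13.2,175+105/13.2,.046)-.01*x
q2=onz(C,230+332/13.2,175+130/13.2,.050)-.01*x
print(q,q2)
C5,_,_=ld('w5');print('w5',onz(C5,225+200*.15,155+128*.15,.05), onz(C5,225+199*.15,155+51*.15,.046)-.01*x)
# tip apparent: rim top at (323,246)
for L in(2,3,4,5):
  r=onz(C,230+323/13.2,175+246/13.2,p[2]-.1196+L/1000)-.004*x
  print(L,'need tool',R.T@((q+q2)/2-r)*1000)
```

```text
[0.5544 0.237  0.046 ] [0.5543 0.2367 0.05  ]
w5 [0.5545 0.2381 0.05  ] [0.5542 0.2373 0.046 ]
2 need tool [-1.6037  0.5119 10.3415]
3 need tool [-1.8985  0.5132 11.3412]
4 need tool [-2.1933  0.5145 12.341 ]
5 need tool [-2.4881  0.5158 13.3407]
```

Emit:
apply_moves:
  series:
    - [-1.5,0.5,0,0,3]
    - [-1.5,0.5,2,0,3]
    - [-1.5,0.5,4,0,3]
    - [-1.5,0.5,4,0,3]
    - [-1.5,0.5,4,0,3]
    - [-1.5,0.5,4,0,3]

```text
t: 7.35
tcp_pos: [0.5536, 0.2389, 0.1713]
eef_rot: [-2.428, -1.993, 0.0]
ft_force: [-0.3, -0.8, -2.1]
width: 0.0144
```

Run:
```python
from h import *
s,im=look('w7');print(s['t'],s['tcp_pos'],s['ft_force'],s['wrist_torque']);R=Ro.from_rotvec(s['eef_rot']).as_matrix();print(R)
im2=robot.snapshot('side')[:,:,::-1];cv2.imwrite('pics/s7.png',im2)
a=cv2.createCLAHE(3,(4,4)).apply(cv2.cvtColor(cv2.resize(im[170:220,230:280],(500,500),interpolation=cv2.INTER_CUBIC),cv2.COLOR_RGB2GRAY))
b=cv2.cvtColor(cv2.resize(im2[235:265,175:205],(300,300),interpolation=cv2.INTER_CUBIC),cv2.COLOR_BGR2GRAY)
o=np.zeros((500,800),np.uint8);o[:,:500]=a;o[:300,500:]=b;cv2.imwrite('pics/z7.png',o)
```

```text
7.35 [0.5536 0.2389 0.1713] [-0.3283 -0.82   -2.0715] [-0.0225 -0.0101  0.0147]
[[ 0.1947  0.9809 -0.0001]
 [ 0.9809 -0.1947  0.0001]
 [ 0.0001 -0.0002 -1.    ]]
```

View pics/z7.png

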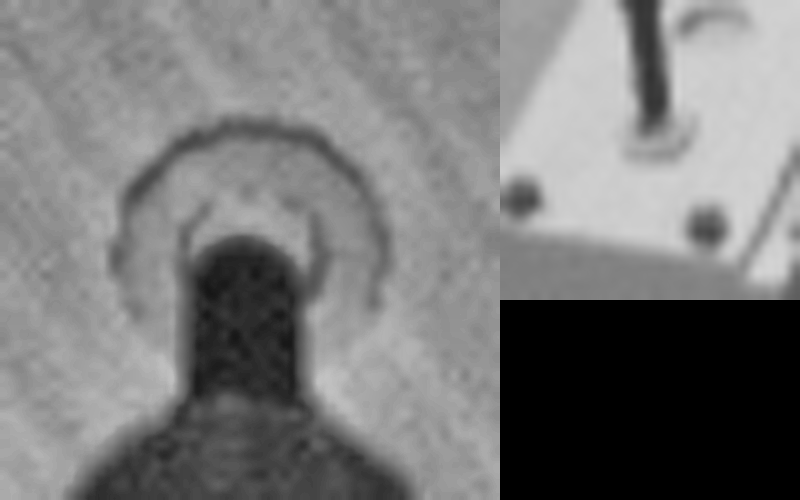

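Emit:
apply_moves:
  series:
    - [0.1,0.5,0,0,3]
    - [0.1,0.5,1,0,3]
    - [0.1,0.5,2,0,3]
    - [0.1,0.5,3,0,3]
    - [0.1,0.5,4,0,3]
    - [0.1,0.5,4,0,3]
    - [0.1,0.5,4,0,3]
    - [0.1,0.5,4,0,3]

```text
t: 8.12
tcp_pos: [0.5542, 0.2389, 0.1673]
eef_rot: [-2.428, -1.993, -0.0]
ft_force: [-0.3, -0.1, -2.2]
width: 0.0143
```

Run:
```python
from h import *
s,im=look('w8');print(s['t'],s['tcp_pos'],s['ft_force'],s['wrist_torque']);R=Ro.from_rotvec(s['eef_rot']).as_matrix();print(R)
im2=robot.snapshot('side')[:,:,::-1];cv2.imwrite('pics/s8.png',im2)
a=cv2.createCLAHE(3,(4,4)).apply(cv2.cvtColor(cv2.resize(im[170:220,230:280],(500,500),interpolation=cv2.INTER_CUBIC),cv2.COLOR_RGB2GRAY))
b=cv2.cvtColor(cv2.resize(im2[235:265,175:205],(300,300),interpolation=cv2.INTER_CUBIC),cv2.COLOR_BGR2GRAY)
o=np.zeros((500,800),np.uint8);o[:,:500]=a;o[:300,500:]=b;cv2.imwrite('pics/z8.png',o)
```

```text
8.1167 [0.5542 0.2389 0.1673] [-0.2667 -0.0895 -2.2366] [-0.0169 -0.001   0.0049]
[[ 0.1948  0.9808  0.    ]
 [ 0.9808 -0.1948  0.0001]
 [ 0.0001 -0.     -1.    ]]
```

View pics/z8.png

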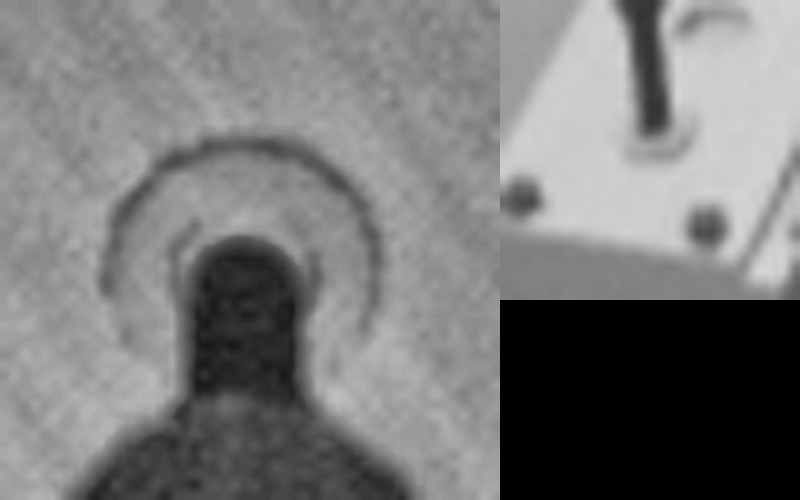

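Now centred laterally and radially. I'll go on down, watching the force.

Emit:
apply_moves:
  series:
    - [0,0,1,0,3]
    - [0,0,2,0,3]
    - [0,0,3,0,3]
    - [0,0,4,0,3]
    - [0,0,5,0,3]
    - [0,0,6,0,3]
    - [0,0,6,0,3]
    - [0,0,6,0,3]

```text
t: 8.88
tcp_pos: [0.5541, 0.2388, 0.1612]
eef_rot: [-2.428, -1.993, 0.0]
ft_force: [-0.3, 0.0, -3.0]
width: 0.0146
```

Emit:
apply_moves:
  series:
    - [0,0,1,0,3]
    - [0,0,2,0,3]
    - [0,0,3,0,3]
    - [0,0,3,0,3]
    - [0,0,3,0,3]

```text
t: 9.3
tcp_pos: [0.5542, 0.2389, 0.1585]
eef_rot: [2.428, 1.993, 0.0]
ft_force: [0.3, 0.1, -2.0]
width: 0.0141
```

Emit:
apply_moves:
  series:
    - [0,0,1,0,3]
    - [0,0,2,0,3]
    - [0,0,3,0,3]
    - [0,0,3,0,3]
    - [0,0,3,0,3]

```text
t: 9.72
tcp_pos: [0.5544, 0.2392, 0.157]
eef_rot: [2.428, 1.993, 0.002]
ft_force: [-1.8, -1.4, 6.8]
width: 0.0146
```

Emit:
apply_moves:
  series:
    - [0,0,1,0,3]
    - [0,0,2,0,3]
    - [0,0,3,0,3]
    - [0,0,3,0,3]
    - [0,0,3,0,3]

```text
t: 10.13
tcp_pos: [0.5545, 0.2393, 0.1545]
eef_rot: [2.428, 1.993, 0.003]
ft_force: [-1.8, -1.5, 9.1]
width: 0.014
```

Contact was felt. Net force is about 11 N and the spring is partly compressed. Contact was at TCP z ≈ 0.1575. Now pressing in small steps.

Emit:
apply_moves:
  series:
    - [-0.2,-0.2,0.7,0,3]
    - [-0.2,-0.2,1.4,0,3]
    - [-0.2,-0.2,2,0,3]
    - [-0.2,-0.2,2,0,3]

```text
t: 10.47
tcp_pos: [0.5545, 0.2392, 0.1528]
eef_rot: [2.428, 1.993, 0.004]
ft_force: [-1.3, -1.0, 10.5]
width: 0.0145
```

Emit:
apply_moves:
  series:
    - [0,0,0.5,0,3]
    - [0,0,1,0,3]
    - [0,0,1,0,3]

```text
t: 10.72
tcp_pos: [0.5545, 0.2392, 0.1518]
eef_rot: [2.428, 1.993, 0.004]
ft_force: [-2.6, -0.7, 10.3]
width: 0.0146
```

Emit:
apply_moves:
  series:
    - [0,0,0.5,0,3]
    - [0,0,1,0,3]
    - [0,0,1,0,3]

```text
t: 10.97
tcp_pos: [0.5544, 0.2392, 0.1506]
eef_rot: [2.428, 1.993, 0.003]
ft_force: [-2.0, -0.8, 8.2]
width: 0.0144
```

Emit:
apply_moves:
  series:
    - [0,0,0.5,0,3]
    - [0,0,1,0,3]
    - [0,0,1,0,3]

```text
t: 11.22
tcp_pos: [0.5544, 0.239, 0.1487]
eef_rot: [2.428, 1.993, 0.003]
ft_force: [-1.2, 0.1, 3.7]
width: 0.0141
```

The force is falling through the snap: net ≈ 6 N at about 8.3 mm in. One more small step makes sure of it.

Emit:
apply_moves:
  series:
    - [0,0,0.4,0,3]
    - [0,0,0.8,0,3]
    - [0,0,0.8,0,3]

```text
t: 11.47
tcp_pos: [0.5544, 0.2391, 0.148]
eef_rot: [2.428, 1.993, 0.003]
ft_force: [-1.6, -1.7, 8.0]
width: 0.0144
```

The force dipped to about 6 N, then rose to about 10 N at the hard stop, so it has snapped. Lifting out now.

Emit:
apply_moves:
  series:
    - [0,0,-4,0,3]
    - [0,0,-10,0,3]
    - [0,0,-18,0,3]
    - [0,0,-28,0,3]
    - [0,0,-45,0,3]
    - [0,0,-65,0,3]
    - [0,0,-80,0,3]
    - [0,0,-84,0,3]
    - [0,0,-84,0,3]
    - [0,0,-84,0,3]
    - [0,0,-84,0,3]

```text
t: 12.38
tcp_pos: [0.5531, 0.2381, 0.229]
eef_rot: [-2.428, -1.993, 0.005]
ft_force: [0.4, 0.8, -2.3]
width: 0.0142
```

Run:
```python
from h import *
s,im=look('w9');print(s['t'],s['tcp_pos'],s['ft_force'],s['wrist_torque'],s['width']);R=Ro.from_rotvec(s['eef_rot']).as_matrix();print(R)
a=im[130:330,180:330,::-1];b=cv2.imread('pics/w4.png')[130:330,180:330]
cv2.imwrite('pics/z9.png',cv2.resize(np.hstack([a,b]),(800,533)))
```

```text
12.3833 [0.5531 0.2381 0.229 ] [ 0.368   0.8192 -2.343 ] [-0.0091 -0.0094 -0.005 ] 0.014242328144312677
[[ 0.1949  0.9808 -0.0028]
 [ 0.9808 -0.1949 -0.0014]
 [-0.002  -0.0025 -1.    ]]
```

View pics/z9.png

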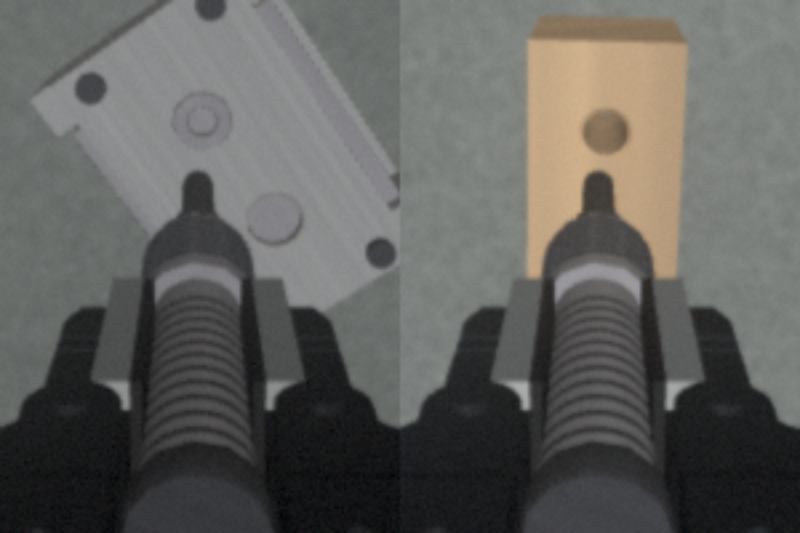

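The punch hasn't slipped and the rod is out again. Returning to above the block.

Emit:
apply_moves:
  series:
    - [-15,1,0,0,3]
    - [-45,2,0,0,3]
    - [-85,4,0,0,3]
    - [-125,5,0,0,3]
    - [-165,7,0,0,3]
    - [-205,8,0,0,3]
    - [-245,10,0,0,3]
    - [-285,12,0,0,3]
    - [-325,13,0,0,3]
    - [-365,15,0,0,3]
    - [-400,16,0,0,3]
    - [-425,17,0,0,3]

```text
t: 13.43
tcp_pos: [0.485, -0.1871, 0.2299]
eef_rot: [2.434, 1.986, -0.006]
ft_force: [0.3, -0.9, -2.4]
width: 0.0147
```

Emit:
apply_moves:
  series:
    - [-15,0.2,0,0,3]
    - [-25,0.2,5,0,3]
    - [-27.2,0.2,15,0,3]
    - [-27.2,0.2,25,0,3]
    - [-27.2,0.2,35,0,3]
    - [-27.2,0.2,35,0,3]
    - [-27.2,0.2,35,0,3]
    - [-27.2,0.2,35,0,3]
    - [-27.2,0.2,35,0,3]
    - [-27.2,0.2,35,0,3]

```text
t: 14.27
tcp_pos: [0.4832, -0.2079, 0.196]
eef_rot: [2.427, 1.994, 0.001]
ft_force: [-0.6, -1.0, -2.2]
width: 0.0146
```

Run:
```python
from h import *
s,im=look('w10');print(s['t'],s['tcp_pos'],s['ft_force'],s['wrist_torque'],s['width']);R=Ro.from_rotvec(s['eef_rot']).as_matrix();print(R)
cv2.imwrite('pics/z10.png',cv2.resize(im[160:220,220:290,::-1],(700,600),interpolation=cv2.INTER_CUBIC))
```

```text
14.2667 [ 0.4832 -0.2079  0.196 ] [-0.5805 -0.9592 -2.2371] [ 0.005   0.0174 -0.0159] 0.014630309215304088
[[ 0.1941  0.981   0.0011]
 [ 0.981  -0.1941 -0.0003]
 [-0.0001  0.0012 -1.    ]]
```

View pics/z10.png

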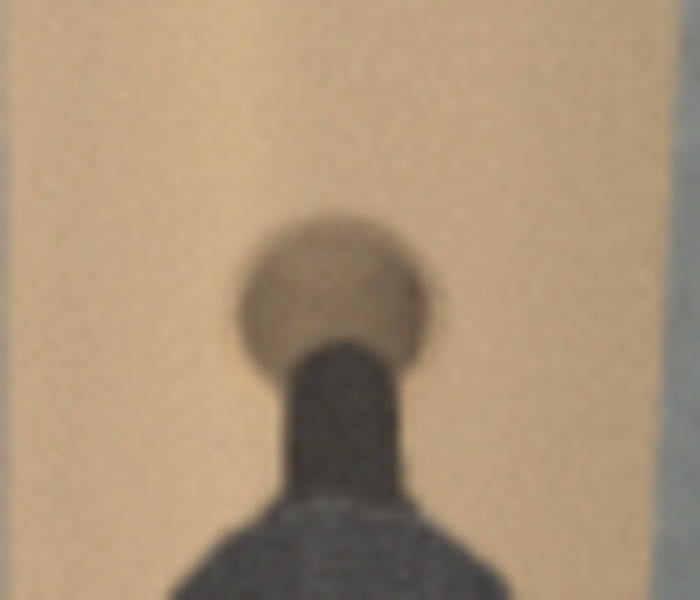

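The rod is about 0.6 mm off in +tool y, and along x it is centred. I'll correct that and go down.

Emit:
apply_moves:
  series:
    - [0,-0.6,5,0,3]
    - [0,-0.6,10,0,3]
    - [0,-0.6,15,0,3]
    - [0,-0.6,20,0,3]
    - [0,-0.6,25,0,3]
    - [0,-0.6,28,0,3]
    - [0,-0.6,28,0,3]
    - [0,-0.6,28,0,3]
    - [0,-0.6,28,0,3]

```text
t: 15.07
tcp_pos: [0.4823, -0.2081, 0.1676]
eef_rot: [2.428, 1.993, 0.0]
ft_force: [-0.1, 0.6, -1.9]
width: 0.0146
```

Run:
```python
from h import *
s,im=look('w11');print(s['t'],s['tcp_pos'],s['ft_force'],s['wrist_torque'],s['width'])
cv2.imwrite('pics/z11.png',cv2.resize(im[160:220,220:290,::-1],(700,600),interpolation=cv2.INTER_CUBIC))
```

```text
15.0667 [ 0.4823 -0.2081  0.1676] [-0.1049  0.5906 -1.8784] [-0.0451  0.0071  0.016 ] 0.014638090711707552
```

View pics/z11.png

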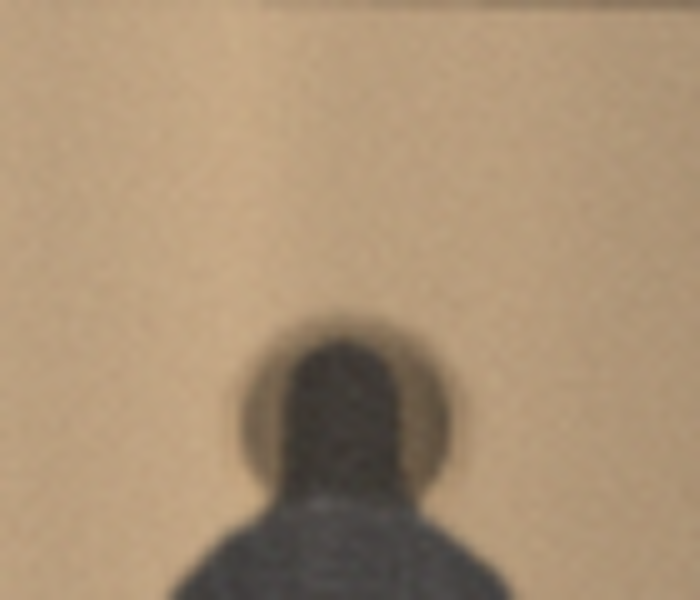

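Emit:
apply_moves:
  series:
    - [0,0,5,0,3]
    - [0,0,10,0,3]
    - [0,0,15,0,3]
    - [0,0,20,0,3]
    - [0,0,24,0,3]
    - [0,0,28,0,3]
    - [0,0,31,0,3]
    - [0,0,31,0,3]
    - [0,0,31,0,3]

```text
t: 15.87
tcp_pos: [0.4821, -0.208, 0.1364]
eef_rot: [-2.428, -1.993, 0.0]
ft_force: [0.7, -0.6, -1.2]
width: 0.0142
```

Emit:
apply_moves:
  series:
    - [0,0,3,0,3]
    - [0,0,6,0,3]
    - [0,0,9,0,3]
    - [0,0,11.5,0,3]
    - [0,0,11.5,0,3]
    - [0,0,11.5,0,3]

```text
t: 16.37
tcp_pos: [0.482, -0.208, 0.1248]
eef_rot: [-2.428, -1.993, 0.0]
ft_force: [-0.3, -0.4, -2.5]
width: 0.0143
```

Emit:
apply_moves:
  series:
    - [0,0,0.5,0,3]
    - [0,0,1,0,3]
    - [0,0,1,0,3]

```text
t: 16.62
tcp_pos: [0.4821, -0.2081, 0.1241]
eef_rot: [2.428, 1.993, 0.0]
ft_force: [-0.0, 0.5, -2.0]
width: 0.0142
```

Emit:
apply_moves:
  series:
    - [0,0,0.5,0,3]
    - [0,0,0.5,0,3]
    - [0,0,0.5,0,3]

```text
t: 16.87
tcp_pos: [0.4822, -0.2081, 0.1237]
eef_rot: [2.428, 1.993, 0.0]
ft_force: [0.3, 0.3, -2.1]
width: 0.0142
```

Emit:
apply_moves:
  series:
    - [0,0,0.5,0,3]
    - [0,0,0.5,0,3]
    - [0,0,0.5,0,3]

```text
t: 17.12
tcp_pos: [0.4822, -0.2081, 0.1236]
eef_rot: [2.428, 1.993, 0.0]
ft_force: [-1.2, 0.6, 4.2]
width: 0.0146
```

Emit:
apply_moves:
  series:
    - [0,0,0.4,0,3]
    - [0,0,0.4,0,3]
    - [0,0,0.4,0,3]

```text
t: 17.37
tcp_pos: [0.4822, -0.2081, 0.1236]
eef_rot: [2.428, 1.993, 0.0]
ft_force: [-1.6, 1.0, 7.9]
width: 0.0143
```

It is seated: at TCP z 0.1236, the same as home, the force rose sharply. Releasing and backing off.

Emit:
apply_moves:
  series:
    - [0,0,-0.6,0,3]
    - [0,0,-0.6,0,12]
    - [0,0,-0.6,0,22]
    - [0,0,-0.6,0,35]
    - [0,0,-0.6,0,60]
    - [0,0,-0.6,0,90]
    - [0,0,-0.6,0,100]
    - [0,0,-0.6,0,100]
    - [0,0,-0.6,0,100]

```text
t: 18.12
tcp_pos: [0.4821, -0.208, 0.1232]
eef_rot: [-2.428, -1.993, -0.0]
ft_force: [-0.2, 0.1, -0.3]
width: 0.0847
```

Emit:
apply_moves:
  series:
    - [0,0,-10,0,100]
    - [0,0,-30,0,100]
    - [0,0,-60,0,100]
    - [0,0,-90,0,100]
    - [0,0,-110,0,100]
    - [0,0,-115,0,100]
    - [0,0,-115,0,100]
    - [0,0,-115,0,100]
    - [0,0,-115,0,100]

```text
t: 18.87
tcp_pos: [0.4811, -0.2078, 0.2369]
eef_rot: [-2.426, -1.992, 0.003]
ft_force: [-0.3, 0.9, 0.5]
width: 0.0857
```

Run:
```python
from h import *
s,im=look('w12');print(s['t'],s['tcp_pos'],s['ft_force'],s['width'])
im2=robot.snapshot('side')[:,:,::-1];cv2.imwrite('pics/s12.png',im2);b=cv2.imread('pics/side0.png')
r=lambda a:cv2.resize(a[145:199,276:348],(400,300),interpolation=cv2.INTER_CUBIC)
cv2.imwrite('pics/z12.png',np.vstack([np.hstack([r(im2),r(b)]),np.hstack([cv2.resize(im[130:290,150:350,::-1],(375,300)),np.zeros((300,25,3),np.uint8),cv2.resize(im2,(400,300))])]))
d=cv2.absdiff(im2,b).max(2)>40;print([ (x,y,w,h) for x,y,w,h in map(cv2.boundingRect,cv2.findContours(d.astype(np.uint8),0,2)[0]) if w*h>20])
```

```text
18.8667 [ 0.4811 -0.2078  0.2369] [-0.2614  0.8827  0.4879] 0.08574095035401817
[(492, 250, 15, 16), (456, 241, 24, 10), (482, 238, 18, 10), (441, 234, 20, 10), (503, 193, 9, 12), (441, 192, 31, 49), (426, 180, 26, 67), (498, 86, 14, 101), (445, 75, 53, 112), (461, 55, 4, 8), (466, 52, 5, 5), (451, 48, 12, 15), (434, 42, 78, 59), (492, 0, 20, 57), (450, 0, 32, 52), (437, 0, 24, 43), (289, 0, 81, 133)]
```

View pics/z12.png

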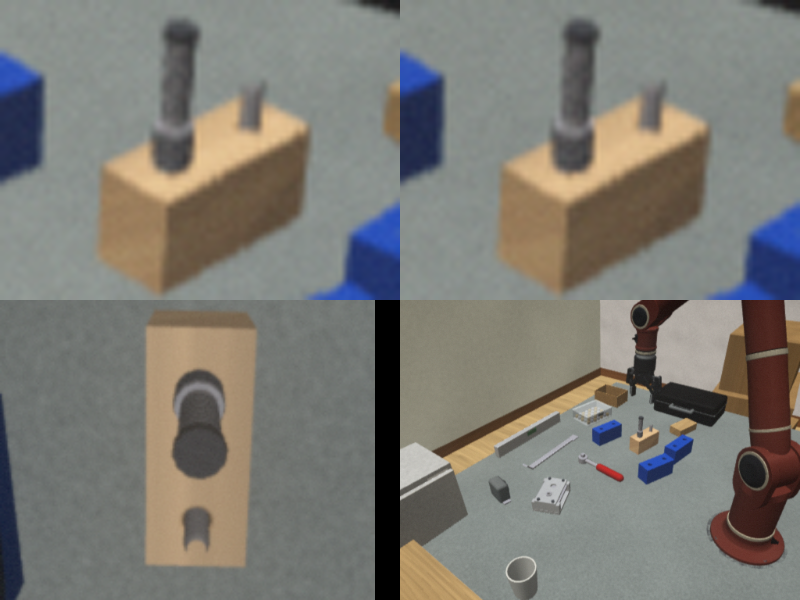

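The after and before crops match: the punch is fully home, the nail punch is untouched, and only the arm differs between the two side pictures. The gripper is open and clear, so I'm handing in.

Run:
```python
from plant import robot
print(robot.finish_job())
```

```text
the job is handed in; nothing more can be done
None
```

I took the centre punch from the wooden block, lowered it through the collared guide hole, pressed it until it snapped, and stood it back fully home in its own hole. The job was handed in at about 19 s of the 64 s allowed.

- **Snap:** the blank was felt about 12 mm below the mouth. Net force peaked near 12.7 N, dropped to about 6 N, then rose to about 10 N at the hard stop, 9–9.5 mm in. Readings came only at the end of each move, so the lowest point of the drop was not caught. No reading came near 22 N. I lifted straight after, and the rod came out again.
- **Upright:** the tool was within about 0.2° of vertical while pressing. The camera suggested the punch might lean up to about 1° in the grip, but that is within the calibration error. Sideways force on the collar was about 2–3 N.
- **Last checks:** the punch seated at the same height it was picked from, with the force rising there. In the final side picture it looks the same as at the start, and nothing but the arm had moved. The gripper was open and clear.

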